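Stack the spacer and washer on the strap-roller arbor

TASK

Build up the strap-roller arbor standing upright on the bench: slide the brass spacer over the shaft right down onto the dark bearing, then lay the orange washer over the shaft flat on top of the spacer. Let go of both; I will screw on the red retaining knob afterwards.

Things in the scene. Friction and masses are not known exactly. Their poses are not given: they have to be found in the camera images.
- arbor_stand: Fixed upright arbor. Round grey base 110 mm across, 12 mm thick; on it a dark bearing 48 mm across, its top face 22 mm above the bench; from it a bright steel shaft, 20 mm in diameter, straight to 70 mm above the bench, then a nose tapering to 8 mm in diameter at the tip, 88 mm above the bench. Origin: on the shaft's axis, under the base, at bench height; z is up the shaft.
- brass_spacer: Loose yellow brass spacer ring lying flat, 50 mm outside diameter, 30 mm high, with a 32 mm bore right through, about 0.3 kg. Both faces alike. Origin: on its axis, in the underside; z is its axis, up. A dark steel spacer of the same size lies on the bench too and is not wanted.
- orange_washer: Loose bright orange plastic washer lying flat, 58 mm outside diameter, 10 mm thick, with a 32 mm bore right through, about 40 g. Both faces alike. Origin: on its axis, in the underside; z is its axis, up. A blue washer of the same size lies on the bench too and is not wanted.
Not all that is in view belongs to the job. What is shaped like the arbor_stand but blue is not meant.

How it is judged:
On the way, in this order (a step that is already met when the one before it is completed fails the run):
1. the brass spacer is seated on the bearing, around the shaft, with the orange washer not yet on the shaft (horizontal distance between brass_spacer and arbor_stand below 0.012 m and z of brass_spacer in the frame of arbor_stand between 0.017 and 0.027 m and angle between the z axis of brass_spacer and the z axis of arbor_stand, either way round below 0.14 rad and horizontal distance between orange_washer and arbor_stand above 0.03 m), for 0.2 s.
2. the orange washer lies around the shaft on top of the seated spacer (horizontal distance between each of brass_spacer, orange_washer and arbor_stand below 0.012 m and z of brass_spacer in the frame of arbor_stand between 0.017 and 0.027 m and angle between the z axis of each of brass_spacer, orange_washer and the z axis of arbor_stand, either way round below 0.14 rad and z of orange_washer in the frame of arbor_stand between 0.047 and 0.057 m), for 0.2 s.
At the end, for the whole second after the job is handed in: Both rings are around the shaft: the brass spacer's underside on the bearing, 22 mm above the bench, the orange washer's underside on the spacer, 52 mm above the bench (each within 5 mm), within 12 mm of the shaft's axis, within 8 degrees of flat, slower than 30 mm/s (all of step 2 and linear speed of each of brass_spacer, orange_washer below 0.03 m/s); the robot touches nothing.
It also fails if it takes over 61 s, if anything falls off the work surface, if the arm or the gripper's body presses on something with over 40 N, if the wrist force passes 120 N, or if a joint passes its speed limit or range.

ROBOT

A 6-joint arm with a two-finger parallel gripper is mounted at the origin on the work surface. World frame = base frame: x ahead of the robot, y to its left, z up, the work surface at z = 0. Lengths are in m, angles in rad, forces in N, time in s.
With the tool pointing down it reaches from about 0.35 to 0.8 m from the base axis. Payload 7.3 kg.
Tool frame: the origin (TCP) lies at the very end of the fingers, on their centre line; the grasp point (between the pads) lies 19 mm behind it (r.pinch_z is the distance from the TCP to the grasp point, in m); z points along the fingers, y is the line along which they close (so a half turn about z gives the same grasp; the last joint's range is limited). The gripper opens to 85 mm and grips with 20 to 120 N. Pads are 22 mm wide; open, the fingers measure 114 mm over their backs; the gripper's body (76 mm by 85 mm) begins 54 mm behind the grasp point. The pads swing forward as they close: fully open they stand 13 mm farther back than shut.
Start: joints at [1.15, 0.342, 1.524, -0, 1.275, -0.146], TCP at [0.142, 0.505, 0.231] pointing down, gripper open.
Joint ranges: [-2.53, 2.53], [-0.77, 2.02], [0.04, 2.7], [-1, 4.14], [0.28, 2.66], [-3.11, 3.11]. Speed limits (rad/s): [2.57, 2.57, 3.14, 3.14, 3.14, 3.14].

INTERFACE

Orientations are given as a unit quaternion [w, x, y, z].
In Python, from bench import status, camera, camera_params, workorder, r gives the robot as it stands.
- The arm moves only by the tool drive_tool, never from a script. Its argument "series" is a list of rows, each an object with "dp": the shift along the tool's x, y, z in mm, a list of three; "twist": the turn, a rotation vector about the tool's x, y, z in rad, a list of three; "grip": the opening, from 0 (shut) to 1 (fully open). A call has 1 to 12 rows; each row shifts and turns the commanded pose from where the row before left it, along the tool's axes as they then stand; what a row does not reach is not made up. A row lasts 1/12 s, in which the tool goes at most 41.7 mm and 7.16 degrees, less where a joint would pass 70% of its speed; a pose out of reach is approached as far as the arm can. A call with a gripper value outside its range is refused whole. The fingers move at their own pace and stop on an object; "force" is the grip in N (left out, the last holds). Time passes only in rows, so rows that do not move let the fingers close. It gives the time, the measured TCP pose, the force, the opening and the grip force at its end, in the units of the state.
- status.get_obs(): the state, without advancing time (a new reading comes with each control period).
- camera(name): name is "scene" or "top" or "wrist"; returns the picture (420x560x3 uint8, blue, green, red); there is no depth.
- camera_params(name): a dict with "fx", "fy", "cx", "cy" (pixels), "R" (3x3) and "t" (3): a world point X has camera coordinates R X + t. Camera axes: x right, y down, z forward; pixel columns grow to the right and rows downward; lengths in m; the calibration is good to about 2 mm. The wrist camera is an equidistant fisheye: a pixel r from the principal point sees the ray r / f radians off the axis. A picture is of the moment at which its call begins: read the wrist's pose just before it. camera_params takes no time and is no camera call; for the wrist camera it gives the pose at the moment of the call.
- workorder.sign_off(): hands the job in; it is judged then, once.
The state is a dict: "time_s": time; "joint_pos": joint angles; "qvel": joint speeds; "tau": joint torques, N m; "ee_pos": TCP position; "tcp_rot": TCP orientation; "force": force on the tool from outside, world axes, zero at the start; "moment": the same for the moment, N m; "gripper_width": opening from 0.0 (shut) to 1.0 (fully open); "grasp_force": force on a finger pad.
Only numpy, scipy, OpenCV 4.12 (cv2) and the standard library are available. Lean on these libraries where they do the work, as an engineer would, in place of code of your own. Each camera call takes 0.05 s, during which the arm holds its last target. There are 200 camera calls.

## Working session

There is one attempt and no reset: what is moved stays moved. The work goes in short steps, Python scripts to look and compute and a tool call to move; the robot and the scene stay as the last step left them, time stands still between calls to the robot, and variables do not carry over. Pictures are saved under pics/ and viewed, at most 10 in all, crops included, and the job is handed in when it is done.

Besides the shell and the picture viewer there is one more tool, called after "Request:" as name(argument=value, ...) on one line, values as JSON. drive_tool: Moves the arm, as the interface text tells. Its arguments: {"type":"object","properties":{"series":{"type":"array","items":{"type":"object","properties":{"dp":{"type":"array","items":{"type":"number"}},"twist":{"type":"array","items":{"type":"number"}},"grip":{"type":"number"}}}},"force":{"type":"number"}},"required":["series"]}

```bash
mkdir -p pics; ls; python3 - <<'E'
from bench import status,camera,camera_params
import cv2,numpy as np
o=status.get_obs();print(o)
for n in("scene","top"):
    cv2.imwrite(f"pics/{n}0.png",camera(n));p=camera_params(n);print(n,p)
E
```

```text
pics
{'time_s': 0.0, 'joint_pos': array([ 1.14998839e+00,  3.42708457e-01,  1.52503940e+00,  1.42166531e-05,
        1.27540698e+00, -1.45990067e-01]), 'qvel': array([ 0.0003548 , -0.00032617,  0.00035576,  0.00034149, -0.00107867,
        0.00154698]), 'tau': array([ 8.82605509e-04, -4.33684480e+01, -2.46011674e+01, -1.07747346e-04,
        7.78926245e-03, -1.90790786e-05]), 'ee_pos': array([0.14226899, 0.50492677, 0.23062556]), 'tcp_rot': array([-2.24936321e-04,  1.36978949e-01,  9.90573651e-01, -7.48030868e-04]), 'force': array([ 0.77547671,  0.97412133, -0.39847076]), 'moment': array([-0.03791479,  0.00777108, -0.08639665]), 'grasp_force': 0.0, 'gripper_width': 0.9993407067615101}
scene {'fx': 454.2240169887988, 'fy': 454.2240169887988, 'cx': 278.8573548466834, 'cy': 207.03756171817977, 'R': array([[ 0.03962488,  0.99919403, -0.00641538],
       [ 0.68233661, -0.03174856, -0.7303484 ],
       [-0.72996344,  0.02456252, -0.6830447 ]]), 't': array([-0.01427817, -0.29542385,  1.35373412])}
top {'fx': 393.6946793162948, 'fy': 393.6946793162948, 'cx': 279.7780403192368, 'cy': 212.15797567795056, 'R': array([[ 0.01378562, -0.99896466,  0.04335401],
       [-0.990494  , -0.01957774, -0.13615563],
       [ 0.13686344, -0.0410649 , -0.98973839]]), 't': array([-0.02049137,  0.48077372,  0.78115632])}
```

View pics/scene0.png

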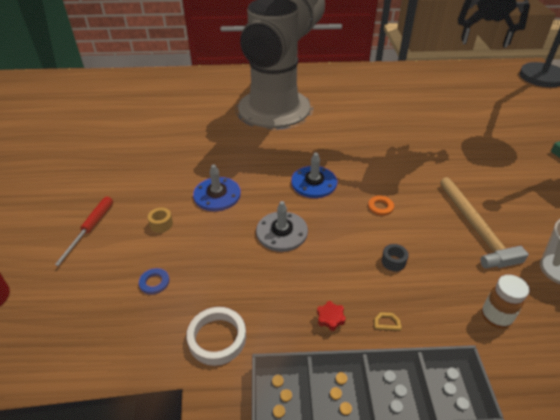

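View pics/top0.png

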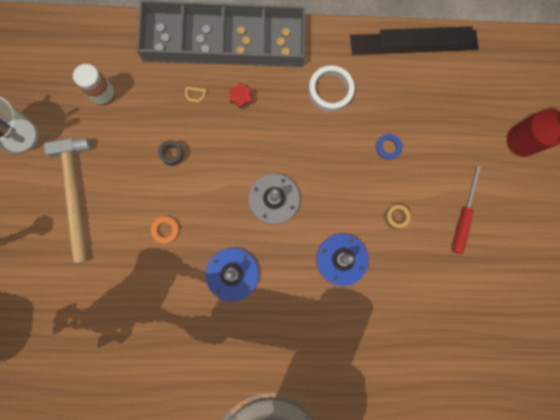

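The scene view shows the brass spacer at about (160,220), the orange washer at (381,205) and the grey stand at (282,230). In the top view they are at (398,216), (165,230) and (274,198). The blue stands, blue ring and dark spacer are decoys.

```bash
cat > h.py <<'E'
from bench import status,camera,camera_params,workorder
import cv2,numpy as np
def ray(n,u,v,p=None):
    p=p or camera_params(n)
    x,y=(u-p["cx"])/p["fx"],(v-p["cy"])/p["fy"]
    if n=="wrist":
        th=np.hypot(x,y); s=np.sin(th)/th if th>1e-9 else 1
        d=np.array([x*s,y*s,np.cos(th)])
    else: d=np.array([x,y,1.])
    return -p["R"].T@p["t"],p["R"].T@d
def onz(n,u,v,z,p=None):
    c,d=ray(n,u,v,p); return c+d*(z-c[2])/d[2]
def mask(im,kind):
    h,s,v=[a.astype(int) for a in cv2.split(cv2.cvtColor(im,cv2.COLOR_BGR2HSV))]
    m={"orange":(h>=3)&(h<=14)&(s>215)&(v>150),"brass":(h>=17)&(h<=32)&(s>100)&(v>60),
       "grey":(s<60)&(v>50)}[kind]
    return cv2.morphologyEx(m.astype(np.uint8)*255,cv2.MORPH_OPEN,np.ones((2,2)))
def blobs(m,amin=60):
    cs,_=cv2.findContours(m,cv2.RETR_EXTERNAL,cv2.CHAIN_APPROX_NONE)
    return [c for c in cs if cv2.contourArea(c)>amin]
E
python3 - <<'E'
from h import *
near={"scene":{"orange":(381,205),"brass":(160,220),"grey":(282,232)},"top":{"orange":(165,230),"brass":(398,216),"grey":(274,198)}}
z={"orange":.010,"brass":.030,"grey":.012}
for n in near:
    im=cv2.imread(f"pics/{n}0.png")
    for k,(u,v) in near[n].items():
        for c in blobs(mask(im,k)):
            (a,b),r=cv2.minEnclosingCircle(c)
            if np.hypot(a-u,b-v)<15:
                P=np.array([onz(n,*q[0],z[k]) for q in c])[:,:2].astype(np.float32)
                ce,rr=cv2.minEnclosingCircle(P)
                print(n,k,(round(a),round(b),round(r)),"xy",np.round(ce,4),"diam",round(2*rr,4),"area",cv2.contourArea(c))
p=camera_params("wrist");print(p)
E
```

```text
scene brass (161, 220, 13) xy [ 0.4941 -0.2572] diam 0.0738 area 425.5
scene grey (282, 229, 26) xy [0.5052 0.0022] diam 0.1455 area 1556.5
top brass (398, 218, 13) xy [ 0.4756 -0.2617] diam 0.0546 area 427.5
top grey (275, 200, 26) xy [ 0.5113 -0.002 ] diam 0.1098 area 1947.5
{'fx': 325.19226210127806, 'fy': 325.19226210127806, 'cx': 278.0344731353916, 'cy': 210.65169655290433, 'R': array([[ 0.27060281,  0.96268941, -0.00179656],
       [ 0.91332435, -0.25613594,  0.31659597],
       [ 0.30432342, -0.0873126 , -0.94855878]]), 't': array([-0.52388898, -0.04115773,  0.38123718])}
```

```bash
python3 - <<'E'
from h import *
from bench import r
from scipy.spatial.transform import Rotation as Ro
print([ (a,getattr(r,a)) for a in dir(r) if not a.startswith('_') and not callable(getattr(r,a))])
o=status.get_obs();p=camera_params("wrist")
T=Ro.from_quat(o["tcp_rot"],scalar_first=True).as_matrix();print(np.round(T,3))
C=-p["R"].T@p["t"];print("cam in tool",T.T@(C-o["ee_pos"]),"axis",T.T@p["R"][2])
O=onz("top",165,230,.01);print("orange",O)
im=cv2.imread("pics/top0.png");hsv=cv2.cvtColor(im,cv2.COLOR_BGR2HSV);print(hsv[230,150:182].tolist())
for t in((.477,-.262,.2),tuple(O[:2])+(.2,),(.511,-.002,.2)):
    print(t, T.T@(np.array(t)-o["ee_pos"])*1000)
E
```

```text
[('pinch_z', 0.0187)]
[[-0.962  0.271 -0.001]
 [ 0.271  0.962 -0.001]
 [ 0.    -0.001 -1.   ]]
cam in tool [ 0.08200926 -0.0003524  -0.14297103] axis [-3.16789313e-01 -2.45721104e-04  9.48495899e-01]
orange [0.44191414 0.22604833 0.01      ]
[[13, 156, 175], [13, 165, 199], [12, 169, 211], [12, 169, 214], [12, 169, 214], [12, 170, 207], [12, 169, 181], [12, 162, 146], [12, 146, 122], [13, 137, 121], [13, 136, 135], [13, 135, 149], [14, 133, 153], [13, 136, 154], [13, 135, 155], [14, 135, 153], [13, 137, 155], [13, 137, 153], [13, 134, 154], [13, 137, 155], [13, 139, 158], [13, 147, 174], [12, 161, 196], [12, 167, 211], [12, 167, 215], [12, 167, 215], [12, 170, 212], [12, 170, 194], [11, 166, 160], [12, 149, 135], [13, 134, 139], [13, 134, 148]]
(0.477, -0.262, 0.2) [-530.29016722 -647.36135641   31.44691548]
(np.float64(0.44191413647171923), np.float64(0.22604833429050128), 0.2) [-364.08690086 -187.14579662   30.89265365]
(0.511, -0.002, 0.2) [-492.4624497  -387.8908206    31.12313421]
```

Request:
drive_tool(series=[{"dp":[-30.3,-15.6,2.6],"grip":1},{"dp":[-30.3,-15.6,2.6],"grip":1},{"dp":[-30.3,-15.6,2.6],"grip":1},{"dp":[-30.3,-15.6,2.6],"grip":1},{"dp":[-30.3,-15.6,2.6],"grip":1},{"dp":[-30.3,-15.6,2.6],"grip":1},{"dp":[-30.3,-15.6,2.6],"grip":1},{"dp":[-30.3,-15.6,2.6],"grip":1},{"dp":[-30.3,-15.6,2.6],"grip":1},{"dp":[-30.3,-15.6,2.6],"grip":1},{"dp":[-30.3,-15.6,2.6],"grip":1},{"dp":[-30.3,-15.6,2.6],"grip":1}])

```text
$.series[0]: bad value
```

Request:
drive_tool(series=[{"dp":[0,0,0],"grip":1},{"dp":[0,0,0],"grip":1}])

```text
$.series[0]: bad value
```

```bash
python3 - <<'E'
from h import *
o=status.get_obs();p=camera_params("wrist");im=camera("wrist");cv2.imwrite("pics/w1.png",im);np.save("w1.npy",p)
print(o["ee_pos"],o["time_s"],o["joint_pos"])
E
```

```text
[0.14228729 0.50500492 0.23072713] 0.1 [ 1.15001744e+00  3.42620512e-01  1.52487911e+00  1.46869880e-05
  1.27538613e+00 -1.45983826e-01]
```

View pics/w1.png

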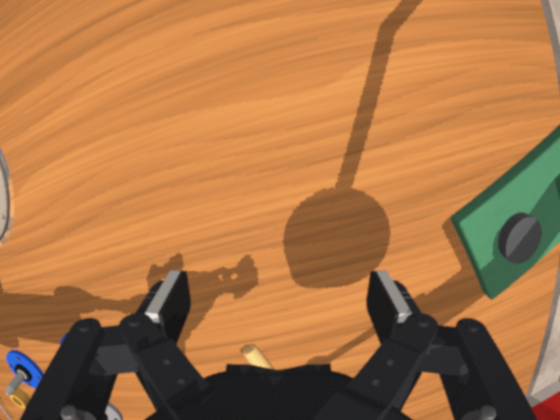

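The moves were refused, probably because the rows lacked a twist, so the arm has not left its start. The picture shows bare bench, with the finger tips at about (175,290) and (390,290).

Request:
drive_tool(series=[{"dp":[-30.3,-15.6,2.6],"twist":[0,0,0],"grip":1},{"dp":[-30.3,-15.6,2.6],"twist":[0,0,0],"grip":1},{"dp":[-30.3,-15.6,2.6],"twist":[0,0,0],"grip":1},{"dp":[-30.3,-15.6,2.6],"twist":[0,0,0],"grip":1},{"dp":[-30.3,-15.6,2.6],"twist":[0,0,0],"grip":1},{"dp":[-30.3,-15.6,2.6],"twist":[0,0,0],"grip":1},{"dp":[-30.3,-15.6,2.6],"twist":[0,0,0],"grip":1},{"dp":[-30.3,-15.6,2.6],"twist":[0,0,0],"grip":1},{"dp":[-30.3,-15.6,2.6],"twist":[0,0,0],"grip":1},{"dp":[-30.3,-15.6,2.6],"twist":[0,0,0],"grip":1},{"dp":[-30.3,-15.6,2.6],"twist":[0,0,0],"grip":1},{"dp":[-30.3,-15.6,2.6],"twist":[0,0,0],"grip":1}])

```text
time_s: 1.15
ee_pos: [0.4425, 0.225, 0.1999]
tcp_rot: [-0.0, 0.137, 0.991, 0.0]
force: [0.1, 1.2, 0.8]
gripper_width: 1.001
grasp_force: 0.0
```

Request:
drive_tool(series=[{"dp":[0,0,0],"twist":[0,0,0],"grip":1},{"dp":[0,0,0],"twist":[0,0,0],"grip":1}])

```text
time_s: 1.32
ee_pos: [0.4423, 0.2252, 0.1995]
tcp_rot: [-0.001, 0.139, 0.99, -0.0]
force: [0.4, -0.4, -0.1]
gripper_width: 0.998
grasp_force: 0.0
```

```bash
cat >> h.py <<'E'
def snap(tag):
    o=status.get_obs();p=camera_params("wrist");im=camera("wrist");cv2.imwrite(f"pics/{tag}.png",im)
    print("tcp",np.round(o["ee_pos"],4),"t",o["time_s"],"w",round(o["gripper_width"],3),"gf",round(o["grasp_force"],1));return o,p,im
def tool(o,d):
    from scipy.spatial.transform import Rotation as Ro
    return np.round(Ro.from_quat(o["tcp_rot"],scalar_first=True).as_matrix().T@(np.array(d)-o["ee_pos"])*1000,1)
def fit(c,z,p):
    P=np.array([onz("wrist",*q[0],z,p)[:2] for q in c]).astype(np.float32)
    ce,rr=cv2.minEnclosingCircle(P);e=cv2.fitEllipse(P) if len(P)>5 else None
    return np.round(ce,4),round(2*rr,4),np.round(e[0],4),np.round(e[1],4)
E
python3 - <<'E'
from h import *
o,p,im=snap("w2");print(tool(o,(.442,.226,.2)))
h,s,v=[a.astype(int) for a in cv2.split(cv2.cvtColor(im,cv2.COLOR_BGR2HSV))]
g=camera_params("wrist"); d=g["R"]@np.array([.442,.226,.01])+g["t"]; th=np.arctan2(np.hypot(d[0],d[1]),d[2]); k=th/np.hypot(d[0],d[1])*g["fx"]
u0,v0=int(g["cx"]+d[0]*k),int(g["cy"]+d[1]*k);print(u0,v0)
print([(u,h[v0,u],s[v0,u],v[v0,u]) for u in range(max(0,u0-50),min(560,u0+50),5)])
E
```

```text
tcp [0.4423 0.2252 0.1995] t 1.3167 w 0.998 gf 0.0
[ 0.5  0.7 -0.5]
278 185
[(228, np.int64(14), np.int64(162), np.int64(220)), (233, np.int64(14), np.int64(162), np.int64(221)), (238, np.int64(14), np.int64(160), np.int64(221)), (243, np.int64(14), np.int64(162), np.int64(222)), (248, np.int64(14), np.int64(163), np.int64(218)), (253, np.int64(13), np.int64(165), np.int64(179)), (258, np.int64(17), np.int64(204), np.int64(254)), (263, np.int64(17), np.int64(204), np.int64(254)), (268, np.int64(13), np.int64(180), np.int64(223)), (273, np.int64(14), np.int64(162), np.int64(219)), (278, np.int64(14), np.int64(161), np.int64(219)), (283, np.int64(14), np.int64(161), np.int64(218)), (288, np.int64(14), np.int64(163), np.int64(214)), (293, np.int64(14), np.int64(161), np.int64(196)), (298, np.int64(14), np.int64(209), np.int64(250)), (303, np.int64(17), np.int64(206), np.int64(254)), (308, np.int64(16), np.int64(201), np.int64(253)), (313, np.int64(14), np.int64(160), np.int64(231)), (318, np.int64(14), np.int64(158), np.int64(234)), (323, np.int64(14), np.int64(161), np.int64(233))]
```

View pics/w2.png

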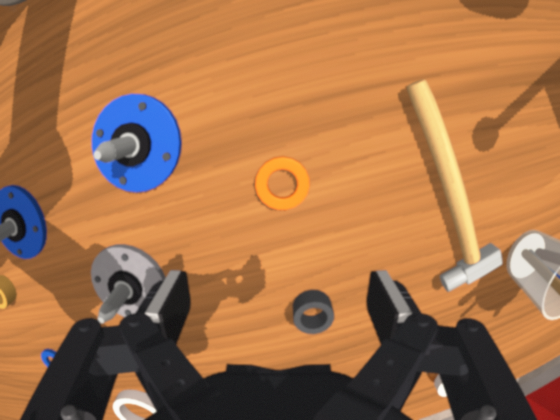

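The orange washer is at about (282,183), clear of the fingers' surroundings. The grey stand is at (127,280).

```bash
python3 - <<'E'
from h import *
o=status.get_obs();p=camera_params("wrist");im=cv2.imread("pics/w2.png")
h,s,v=[a.astype(int) for a in cv2.split(cv2.cvtColor(im,cv2.COLOR_BGR2HSV))]
for c in blobs(((s>185)&(v>225)&(h<22)).astype(np.uint8)*255,300): print(c.mean(0),*fit(c,.010,p))
print(tool(o,(.477,-.262,.2)))
E
```

```text
[[281.8013245  182.75496689]] [0.4409 0.2297] 0.0582 [0.441  0.2299] [0.0565 0.0573]
[-1.674e+02 -4.599e+02 -3.000e-01]
```

Request:
drive_tool(series=[{"dp":[-12,-32.9,0],"twist":[0,0,0],"grip":1},{"dp":[-12,-32.9,0],"twist":[0,0,0],"grip":1},{"dp":[-12,-32.9,0],"twist":[0,0,0],"grip":1},{"dp":[-12,-32.9,0],"twist":[0,0,0],"grip":1},{"dp":[-12,-32.9,0],"twist":[0,0,0],"grip":1},{"dp":[-12,-32.9,0],"twist":[0,0,0],"grip":1},{"dp":[-12,-32.9,0],"twist":[0,0,0],"grip":1},{"dp":[-12,-32.9,0],"twist":[0,0,0],"grip":1},{"dp":[-12,-32.9,0],"twist":[0,0,0],"grip":1},{"dp":[-12,-32.9,0],"twist":[0,0,0],"grip":1},{"dp":[-12,-32.9,0],"twist":[0,0,0],"grip":1},{"dp":[-12,-32.9,0],"twist":[0,0,0],"grip":1}])

```text
time_s: 2.37
ee_pos: [0.4731, -0.1926, 0.2003]
tcp_rot: [0.0, 0.136, 0.991, 0.0]
force: [0.5, 0.3, 0.0]
gripper_width: 1.001
grasp_force: 0.0
```

Request:
drive_tool(series=[{"dp":[-12,-32.9,0],"twist":[0,0,0],"grip":1},{"dp":[-12,-32.9,0],"twist":[0,0,0],"grip":1},{"dp":[0,0,40],"twist":[0,0,0],"grip":1},{"dp":[0,0,40],"twist":[0,0,0],"grip":1},{"dp":[0,0,0],"twist":[0,0,0],"grip":1},{"dp":[0,0,0],"twist":[0,0,0],"grip":1}])

```text
time_s: 2.87
ee_pos: [0.4776, -0.2604, 0.1191]
tcp_rot: [-0.002, 0.136, 0.991, 0.001]
force: [-0.5, 0.4, 0.1]
gripper_width: 1.004
grasp_force: 0.0
```

```bash
python3 - <<'E'
from h import *
o,p,im=snap("w3")
h,s,v=[a.astype(int) for a in cv2.split(cv2.cvtColor(im,cv2.COLOR_BGR2HSV))]
m=((h>=18)&(h<=35)&(s>90)).astype(np.uint8)*255
for c in blobs(m,500): print(c.mean(0),*fit(c,.030,p))
E
```

```text
tcp [ 0.4776 -0.2604  0.1191] t 2.8667 w 1.004 gf 0.0
[[276.00540541 214.24864865]] [ 0.4755 -0.2616] 0.0539 [ 0.4759 -0.262 ] [0.0466 0.0522]
```

View pics/w3.png

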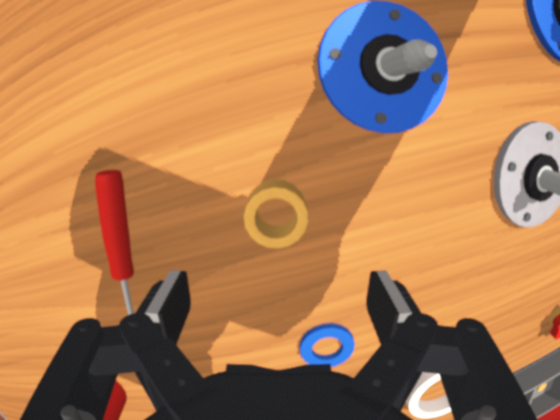

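The brass spacer is centred at about (276,217), between the fingers and clear of the screwdriver. Top-view and wrist estimates agree to within 1 mm. I'll descend and grip.

Request:
drive_tool(series=[{"dp":[1.3,-1.9,29],"twist":[0,0,0],"grip":1},{"dp":[0,0,29],"twist":[0,0,0],"grip":1},{"dp":[0,0,29],"twist":[0,0,0],"grip":1},{"dp":[0,0,20],"twist":[0,0,0],"grip":1},{"dp":[0,0,8],"twist":[0,0,0],"grip":1},{"dp":[0,0,0],"twist":[0,0,0],"grip":1}], force=60)

```text
time_s: 3.42
ee_pos: [0.4773, -0.2635, 0.0057]
tcp_rot: [0.0, 0.136, 0.991, -0.0]
force: [0.9, 0.2, 0.4]
gripper_width: 1.002
grasp_force: 0.0
```

Request:
drive_tool(series=[{"dp":[0,0,0],"twist":[0,0,0],"grip":0.3},{"dp":[0,0,0],"twist":[0,0,0],"grip":0.3},{"dp":[0,0,0],"twist":[0,0,0],"grip":0.3},{"dp":[0,0,0],"twist":[0,0,0],"grip":0.3},{"dp":[0,0,0],"twist":[0,0,0],"grip":0.3},{"dp":[0,0,0],"twist":[0,0,0],"grip":0.3},{"dp":[0,0,0],"twist":[0,0,0],"grip":0.3},{"dp":[0,0,0],"twist":[0,0,0],"grip":0.3},{"dp":[0,0,0],"twist":[0,0,0],"grip":0.3},{"dp":[0,0,0],"twist":[0,0,0],"grip":0.3}])

```text
time_s: 4.25
ee_pos: [0.4778, -0.2643, 0.0076]
tcp_rot: [0.002, 0.137, 0.991, -0.001]
force: [-1.0, 4.1, 10.2]
gripper_width: 0.565
grasp_force: 60.7
```

Request:
drive_tool(series=[{"dp":[0,0,-10],"twist":[0,0,0],"grip":0.3},{"dp":[0,0,-30],"twist":[0,0,0],"grip":0.3},{"dp":[0,0,-35],"twist":[0,0,0],"grip":0.3},{"dp":[0,0,-35],"twist":[0,0,0],"grip":0.3},{"dp":[0,0,-35],"twist":[0,0,0],"grip":0.3},{"dp":[0,0,-10],"twist":[0,0,0],"grip":0.3},{"dp":[0,0,0],"twist":[0,0,0],"grip":0.3},{"dp":[0,0,0],"twist":[0,0,0],"grip":0.3}])

```text
time_s: 4.92
ee_pos: [0.4761, -0.2637, 0.16]
tcp_rot: [-0.0, 0.137, 0.991, 0.0]
force: [0.3, 1.1, -4.3]
gripper_width: 0.566
grasp_force: 63.0
```

```bash
python3 - <<'E'
from h import *
o,p,im=snap("w4");print(o["force"],tool(o,(.511,-.002,.16)))
E
```

```text
tcp [ 0.4761 -0.2637  0.16  ] t 4.9167 w 0.566 gf 63.0
[ 0.25539482  1.13930512 -4.27483498] [ 37.5 261.3  -0. ]
```

View pics/w4.png

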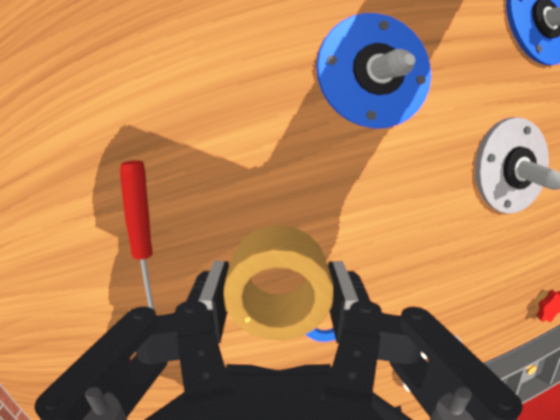

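The spacer is held between the pads. Its top ring is centred near (278,294), and the grey stand is at (515,165). I'll go to a point short of the stand and look at both.

Request:
drive_tool(series=[{"dp":[15.6,29.6,0],"twist":[0,0,0],"grip":0.3},{"dp":[15.6,29.6,0],"twist":[0,0,0],"grip":0.3},{"dp":[15.6,29.6,0],"twist":[0,0,0],"grip":0.3},{"dp":[15.6,29.6,0],"twist":[0,0,0],"grip":0.3},{"dp":[15.6,29.6,0],"twist":[0,0,0],"grip":0.3},{"dp":[15.6,29.6,0],"twist":[0,0,0],"grip":0.3},{"dp":[15.6,29.6,0],"twist":[0,0,0],"grip":0.3},{"dp":[15.6,29.6,0],"twist":[0,0,0],"grip":0.3},{"dp":[0,0,0],"twist":[0,0,0],"grip":0.3},{"dp":[0,0,0],"twist":[0,0,0],"grip":0.3},{"dp":[0,0,0],"twist":[0,0,0],"grip":0.3}])

```text
time_s: 5.88
ee_pos: [0.4201, -0.0021, 0.1589]
tcp_rot: [-0.001, 0.137, 0.991, -0.0]
force: [-0.5, -0.2, -3.6]
gripper_width: 0.565
grasp_force: 63.3
```

```bash
python3 - <<'E'
from h import *
o,p,im=snap("w5")
hsv=cv2.cvtColor(im,cv2.COLOR_BGR2HSV);h,s,v=[a.astype(int) for a in cv2.split(hsv)]
m=((s<70)&(v>70)).astype(np.uint8)*255; m[270:]=0
for c in blobs(m,800): print("grey",c.mean(0).round(),*fit(c,.012,p))
for t in (150,170,185,200):
  m=((h>=16)&(h<=35)&(s>90)&(v>t)).astype(np.uint8)*255
  m[:200]=0
  cs,hi=cv2.findContours(m,cv2.RETR_CCOMP,cv2.CHAIN_APPROX_NONE)
  for i,c in enumerate(cs):
    if cv2.contourArea(c)>600: print(t,"hole" if hi[0][i][3]>=0 else "out",cv2.boundingRect(c),*fit(c,o["ee_pos"][2]+.0235,p))
print(hsv[220:345:4,278].tolist())
E
```

```text
tcp [ 0.4201 -0.0021  0.1589] t 5.8833 w 0.565 gf 63.3
grey [[330. 248.]] [0.4866 0.0315] 0.0752 [0.4878 0.0347] [0.0249 0.0685]
grey [[112. 217.]] [ 0.3939 -0.1744] 0.0743 [ 0.394  -0.1735] [0.0309 0.0767]
grey [[357.  94.]] [0.3479 0.0932] 0.0463 [0.3497 0.0929] [0.0359 0.0425]
150 out (366, 244, 113, 46) [0.4218 0.0655] 0.0575 [0.4226 0.061 ] [0.0048 0.0534]
150 out (223, 204, 135, 137) [0.4099 0.0092] 0.0777 [0.4118 0.0029] [0.0481 0.0713]
150 hole (250, 266, 57, 61) [ 0.4185 -0.0021] 0.0328 [ 0.4164 -0.0025] [0.0205 0.0343]
170 out (366, 244, 113, 46) [0.4218 0.0655] 0.0575 [0.4226 0.061 ] [0.0048 0.0534]
170 out (224, 204, 134, 137) [0.4099 0.0092] 0.0777 [0.412  0.0029] [0.0473 0.0714]
170 hole (250, 266, 65, 62) [ 0.4188 -0.0023] 0.0333 [ 4.193e-01 -3.000e-04] [0.0271 0.0337]
185 out (366, 244, 113, 46) [0.4218 0.0655] 0.0575 [0.4226 0.061 ] [0.0048 0.0534]
185 out (224, 204, 134, 137) [0.4099 0.0092] 0.0777 [0.4122 0.003 ] [0.0464 0.0719]
185 hole (242, 266, 74, 63) [ 0.4189 -0.0023] 0.0336 [ 0.4192 -0.0011] [0.0297 0.033 ]
200 out (224, 246, 107, 95) [ 0.4181 -0.002 ] 0.0502 [ 0.4182 -0.0022] [0.0473 0.0493]
200 hole (242, 266, 74, 64) [ 0.4191 -0.0025] 0.034 [ 0.4192 -0.002 ] [0.0318 0.0331]
200 out (366, 244, 113, 46) [0.4218 0.0655] 0.0575 [0.4226 0.061 ] [0.0048 0.0534]
[[15, 156, 241], [16, 156, 239], [18, 164, 194], [18, 163, 194], [18, 162, 195], [18, 161, 196], [18, 163, 197], [18, 162, 215], [27, 130, 255], [26, 135, 255], [26, 140, 254], [25, 142, 254], [18, 45, 234], [0, 9, 221], [4, 8, 220], [7, 11, 218], [0, 12, 216], [177, 10, 220], [0, 11, 218], [17, 147, 147], [18, 163, 141], [18, 160, 143], [18, 160, 143], [18, 161, 141], [18, 163, 141], [18, 159, 144], [18, 161, 146], [18, 162, 203], [18, 163, 216], [18, 164, 210], [15, 161, 224], [14, 158, 229]]
```

View pics/w5.png

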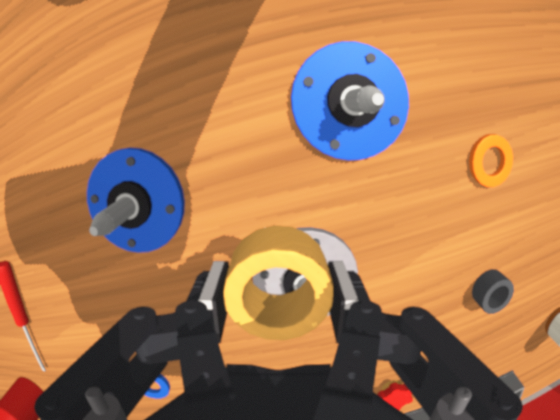

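The spacer's centre lies 1.5 mm behind the TCP and is well centred across the fingers. It hides the grey stand in this picture, so I'll fit the stand from picture w4 instead.

```bash
python3 - <<'E'
from h import *
o=status.get_obs();p=dict(camera_params("wrist"))
C=-p["R"].T@p["t"]; C4=C+np.array([.4761,-.2637,.16])-o["ee_pos"]; p["t"]=-p["R"]@C4
im=cv2.imread("pics/w4.png");h,s,v=[a.astype(int) for a in cv2.split(cv2.cvtColor(im,cv2.COLOR_BGR2HSV))]
m=((s<70)&(v>120)).astype(np.uint8)*255; m[230:]=0;m[:,:440]=0
for c in blobs(m,500): print("grey w4",cv2.boundingRect(c),*fit(c,.012,p)); 
mb=((v<70)).astype(np.uint8)*255; mb[230:]=0;mb[:,:480]=0
for c in blobs(mb,200): print("bearing",cv2.boundingRect(c),*fit(c,.022,p))
t=cv2.imread("pics/top0.png")
g=cv2.resize(t[165:235,240:310],None,fx=8,fy=8,interpolation=cv2.INTER_CUBIC)
w=cv2.resize(im[110:220,450:560],(560,560),interpolation=cv2.INTER_CUBIC)
cv2.imwrite("pics/crop.png",cv2.resize(np.hstack([g,w]),(800,400)))
pt=camera_params("top")
def pr(X):
    q=pt["R"]@np.array(X)+pt["t"];return pt["cx"]+pt["fx"]*q[0]/q[2],pt["cy"]+pt["fy"]*q[1]/q[2]
print("expect top px tip",pr((.511,-.002,.088)),"bearing",pr((.511,-.002,.022)))
E
```

```text
grey w4 (479, 118, 81, 95) [0.5165 0.0155] 0.1443 [0.5146 0.0046] [0.1034 0.1314]
bearing (504, 147, 31, 41) [ 0.5108 -0.0041] 0.0499 [ 0.5108 -0.0034] [0.0408 0.0485]
bearing (533, 0, 27, 38) [0.3513 0.079 ] 0.0505 [0.3517 0.0797] [0.0413 0.0492]
expect top px tip (np.float64(275.844674586792), np.float64(192.93319902704366)) bearing (np.float64(274.7962487089528), np.float64(198.71286395325126))
```

View pics/crop.png

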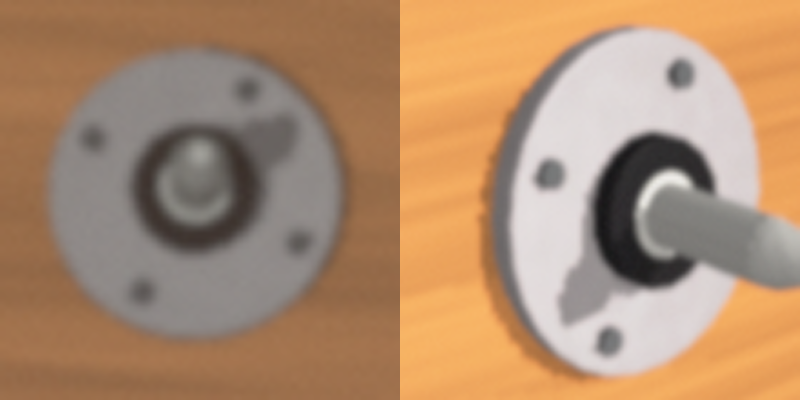

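The bearing fits at (.511,-.003) with a 49 mm diameter, which agrees with the top view. I'll move over the shaft.

Request:
drive_tool(series=[{"dp":[-29.7,8.2,0],"twist":[0,0,0],"grip":0.3},{"dp":[-29.7,8.2,0],"twist":[0,0,0],"grip":0.3},{"dp":[-29.7,8.2,0],"twist":[0,0,0],"grip":0.3},{"dp":[0,0,20],"twist":[0,0,0],"grip":0.3},{"dp":[0,0,20],"twist":[0,0,0],"grip":0.3},{"dp":[0,0,15],"twist":[0,0,0],"grip":0.3},{"dp":[0,0,0],"twist":[0,0,0],"grip":0.3},{"dp":[0,0,0],"twist":[0,0,0],"grip":0.3},{"dp":[0,0,0],"twist":[0,0,0],"grip":0.3}])

```text
time_s: 6.68
ee_pos: [0.5137, -0.0035, 0.1056]
tcp_rot: [0.0, 0.138, 0.99, -0.0]
force: [1.4, 0.2, -2.2]
gripper_width: 0.566
grasp_force: 63.3
```

```bash
python3 - <<'E'
from h import *
o,p,im=snap("w6");cv2.imwrite("pics/w6c.png",cv2.resize(im[210:360,180:380],(800,600)))
print(tool(o,(.5125,-.0025,.032)))
E
```

```text
tcp [ 0.5137 -0.0035  0.1056] t 6.6833 w 0.566 gf 63.3
[ 1.5  0.6 73.6]
```

View pics/w6c.png

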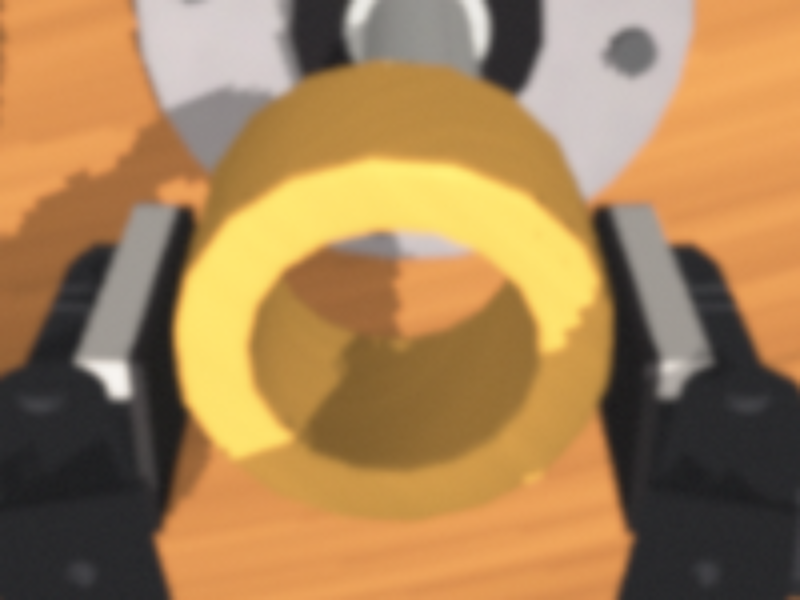

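Before committing, I'll check the lateral alignment of the shaft and bearing against the spacer in this same picture. The bearing's midline is at about u=284 and the spacer's at about 278.5.

```bash
python3 - <<'E'
from h import *
o=status.get_obs();p=camera_params("wrist");im=cv2.imread("pics/w6.png")
h,s,v=[a.astype(int) for a in cv2.split(cv2.cvtColor(im,cv2.COLOR_BGR2HSV))]
T=lambda u,vv,z: tool(o,onz("wrist",u,vv,z,p))
m=((h>=16)&(h<=35)&(s>90)&(v>90)).astype(np.uint8)*255
m[:225]=0;m[340:]=0;m[:,:222]=0;m[:,334:]=0
# bearing: dark pixels inside rows 195..222
for r in (205,212,218):
    x=np.where(v[r,235:335]<75)[0]+235
    sh=np.where((v[r,255:315]>100)&(s[r,255:315]<60))[0]+255
    print(r,"bearing",x.min(),x.max(),T((x.min()+x.max())/2,r,.022),"w",T(x.max(),r,.022)[1]-T(x.min(),r,.022)[1],"shaft",sh.min(),sh.max(),T((sh.min()+sh.max())/2,r,.04))
z=o["ee_pos"][2]+.0235
for r in (290,300):
    x=np.where((h[r]>=16)&(h[r]<=35)&(s[r]>90)&(v[r]>60))[0];x=x[(x>215)&(x<340)]
    print(r,x.min(),x.max(),T(x.min(),r,z),T(x.max(),r,z))
P=np.array([.511,-.0025,.088]);q=p["R"]@P+p["t"];k=np.arctan2(np.hypot(*q[:2]),q[2])/np.hypot(*q[:2])*p["fx"];print("tip px",p["cx"]+q[0]*k,p["cy"]+q[1]*k)
g=m=((s<70)&(v>130)).astype(np.uint8)*255
g[260:]=0;g[:120]=0
for c in blobs(g,1000): print(cv2.boundingRect(c),*fit(c,.012,p))
E
```

```text
205 bearing 255 312 [10.6  3.6 84. ] w 41.900000000000006 shaft 271 314 [16.2  9.4 66. ]
212 bearing 254 314 [ 5.2  4.  84. ] w 44.3 shaft 266 301 [11.3  3.3 66. ]
218 bearing 253 314 [ 0.5  3.7 84. ] w 45.4 shaft 266 302 [ 6.9  3.7 66. ]
290 222 333 [  5.6 -24.8 -23.5] [  5.7  23.6 -23.5]
300 223 332 [  0.3 -24.7 -23.5] [  0.4  23.6 -23.5]
tip px 278.62889901668586 254.12547355645353
(214, 141, 140, 119) [0.5129 0.0009] 0.1096 [0.5083 0.0027] [0.0966 0.1052]
```

The wrist view puts the stand at y≈0.000–0.001, about 4 mm off the spacer's midline. I'll correct for that and lower.

Request:
drive_tool(series=[{"dp":[1,3.6,0],"twist":[0,0,0],"grip":0.3},{"dp":[0,0,10],"twist":[0,0,0],"grip":0.3},{"dp":[0,0,10],"twist":[0,0,0],"grip":0.3},{"dp":[0,0,10],"twist":[0,0,0],"grip":0.3},{"dp":[0,0,10],"twist":[0,0,0],"grip":0.3},{"dp":[0,0,0],"twist":[0,0,0],"grip":0.3}])

```text
time_s: 7.23
ee_pos: [0.5115, 0.0014, 0.0625]
tcp_rot: [-0.002, 0.137, 0.991, 0.0]
force: [-0.2, -0.7, -2.7]
gripper_width: 0.562
grasp_force: 63.3
```

```bash
python3 - <<'E'
from h import *
o,p,im=snap("w7");print(o["force"])
h,s,v=[a.astype(int) for a in cv2.split(cv2.cvtColor(im,cv2.COLOR_BGR2HSV))]
# shaft inside the bore: grey pixels within spacer's bounding box
m=((s<70)&(v>60)).astype(np.uint8)*255;m[:225]=0;m[345:]=0;m[:,:235]=0;m[:,322:]=0
T=lambda u,vv,z: tool(o,onz("wrist",u,vv,z,p))
for c in blobs(m,40): 
    x,y,w,hh=cv2.boundingRect(c);print((x,y,w,hh),"tip",T(x+w/2,y+hh/2,.088))
cv2.imwrite("pics/w7c.png",cv2.resize(im[210:360,180:380],(800,600)))
E
```

```text
tcp [0.5115 0.0014 0.0625] t 7.2333 w 0.562 gf 63.3
[-0.1508026 -0.7486844 -2.6905251]
(251, 268, 55, 48) tip [  6.3  -0.2 -25.5]
(311, 225, 11, 25) tip [ 31.6  14.8 -25.4]
(235, 225, 12, 24) tip [ 31.8 -15.  -25.4]
```

View pics/w7c.png

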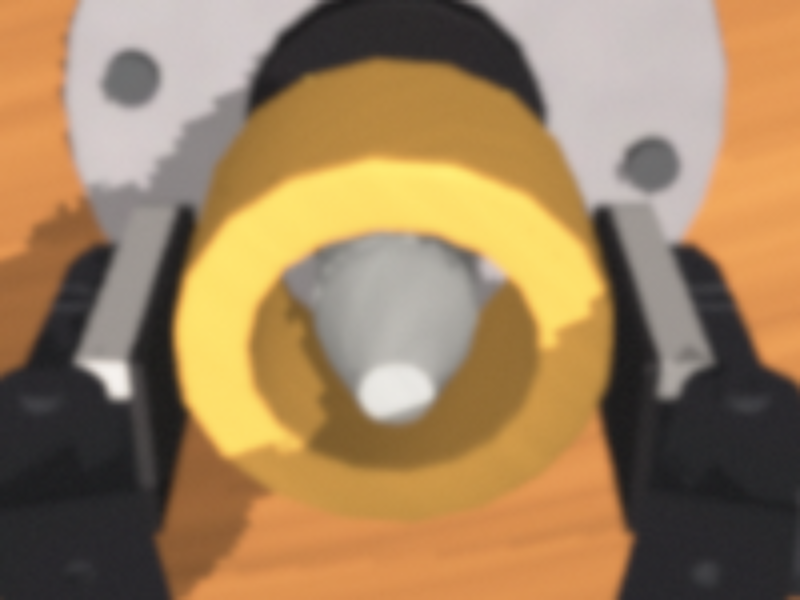

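The nose is inside the bore and laterally centred, with the tip at crop (396,390) and the bore centre at (395,350). That is about 4 mm off along tool −x, so I'll correct and lower to the bearing.

Request:
drive_tool(series=[{"dp":[-4,0,0],"twist":[0,0,0],"grip":0.3},{"dp":[0,0,8],"twist":[0,0,0],"grip":0.3},{"dp":[0,0,8],"twist":[0,0,0],"grip":0.3},{"dp":[0,0,8],"twist":[0,0,0],"grip":0.3},{"dp":[0,0,5],"twist":[0,0,0],"grip":0.3},{"dp":[0,0,0],"twist":[0,0,0],"grip":0.3},{"dp":[0,0,0],"twist":[0,0,0],"grip":0.3}])

```text
time_s: 7.87
ee_pos: [0.5167, 0.0001, 0.0356]
tcp_rot: [-0.001, 0.137, 0.991, 0.0]
force: [-0.7, 0.7, -2.4]
gripper_width: 0.561
grasp_force: 63.3
```

Request:
drive_tool(series=[{"dp":[0,0,2],"twist":[0,0,0],"grip":0.3},{"dp":[0,0,2],"twist":[0,0,0],"grip":0.3},{"dp":[0,0,0],"twist":[0,0,0],"grip":0.3},{"dp":[0,0,0],"twist":[0,0,0],"grip":0.3}])

```text
time_s: 8.2
ee_pos: [0.517, 0.0001, 0.0322]
tcp_rot: [0.0, 0.137, 0.991, 0.0]
force: [-0.0, -0.8, -2.1]
gripper_width: 0.561
grasp_force: 63.3
```

Request:
drive_tool(series=[{"dp":[0,0,1.5],"twist":[0,0,0],"grip":0.3},{"dp":[0,0,0],"twist":[0,0,0],"grip":0.3},{"dp":[0,0,0],"twist":[0,0,0],"grip":0.3}])

```text
time_s: 8.45
ee_pos: [0.517, 0.0, 0.0306]
tcp_rot: [-0.0, 0.137, 0.991, 0.0]
force: [0.0, 0.5, -2.5]
gripper_width: 0.562
grasp_force: 63.3
```

Request:
drive_tool(series=[{"dp":[0,0,1.5],"twist":[0,0,0],"grip":0.3},{"dp":[0,0,0],"twist":[0,0,0],"grip":0.3},{"dp":[0,0,0],"twist":[0,0,0],"grip":0.3}])

```text
time_s: 8.7
ee_pos: [0.5172, 0.0, 0.0296]
tcp_rot: [0.0, 0.137, 0.991, 0.0]
force: [-1.6, 0.7, 4.0]
gripper_width: 0.566
grasp_force: 63.9
```

Request:
drive_tool(series=[{"dp":[0,0,1],"twist":[0,0,0],"grip":0.3},{"dp":[0,0,0],"twist":[0,0,0],"grip":0.3},{"dp":[0,0,0],"twist":[0,0,0],"grip":0.3}])

```text
time_s: 8.95
ee_pos: [0.5172, 0.0, 0.0296]
tcp_rot: [0.001, 0.137, 0.991, -0.0]
force: [-5.9, 0.8, 13.7]
gripper_width: 0.564
grasp_force: 65.1
```

Contact came at the expected height. Releasing and backing straight up.

Request:
drive_tool(series=[{"dp":[0,0,0],"twist":[0,0,0],"grip":1},{"dp":[0,0,0],"twist":[0,0,0],"grip":1},{"dp":[0,0,0],"twist":[0,0,0],"grip":1},{"dp":[0,0,0],"twist":[0,0,0],"grip":1},{"dp":[0,0,0],"twist":[0,0,0],"grip":1},{"dp":[0,0,-10],"twist":[0,0,0],"grip":1},{"dp":[0,0,-30],"twist":[0,0,0],"grip":1},{"dp":[0,0,-40],"twist":[0,0,0],"grip":1},{"dp":[0,0,-40],"twist":[0,0,0],"grip":1},{"dp":[0,0,-40],"twist":[0,0,0],"grip":1},{"dp":[0,0,0],"twist":[0,0,0],"grip":1},{"dp":[0,0,0],"twist":[0,0,0],"grip":1}])

```text
time_s: 9.95
ee_pos: [0.5183, -0.0001, 0.1911]
tcp_rot: [0.003, 0.137, 0.991, 0.0]
force: [-0.2, 0.8, -0.7]
gripper_width: 0.997
grasp_force: 0.0
```

```bash
python3 - <<'E'
from h import *
o,p,im=snap("w8");print(o["force"])
h,s,v=[a.astype(int) for a in cv2.split(cv2.cvtColor(im,cv2.COLOR_BGR2HSV))]
m=((h>=16)&(h<=35)&(s>90)&(v>200)).astype(np.uint8)*255
for c in blobs(m,300):
    b=cv2.boundingRect(c)
    if b[2]<100: print("brass top",b,*fit(c,.052,p))
g=((s<70)&(v>130)).astype(np.uint8)*255;g[260:]=0
for c in blobs(g,1000): print("grey",cv2.boundingRect(c),*fit(c,.012,p))
print(tool(o,(.4415,.230,.2)), tool(o,(.4415,.230,.1)))
cv2.imwrite("pics/w8c.png",cv2.resize(np.hstack([im[100:300,180:380]]),(600,600)))
E
```

```text
tcp [ 5.183e-01 -1.000e-04  1.911e-01] t 9.95 w 0.997 gf 0.0
[-0.19916721  0.76592278 -0.72214442]
brass top (433, 294, 30, 26) [0.703  0.1582] 0.0438 [0.7007 0.1577] [0.0335 0.0423]
brass top (251, 167, 54, 54) [5.154e-01 1.000e-04] 0.0503 [ 0.5154 -0.    ] [0.0483 0.0494]
brass top (442, 44, 41, 49) [0.4411 0.2016] 0.0486 [0.4411 0.2016] [0.0466 0.0476]
grey (225, 127, 106, 103) [0.5122 0.0008] 0.1095 [0.5121 0.0007] [0.1075 0.1081]
[136.3 200.7  -9.5] [136.9 200.6  90.5]
```

View pics/w8c.png

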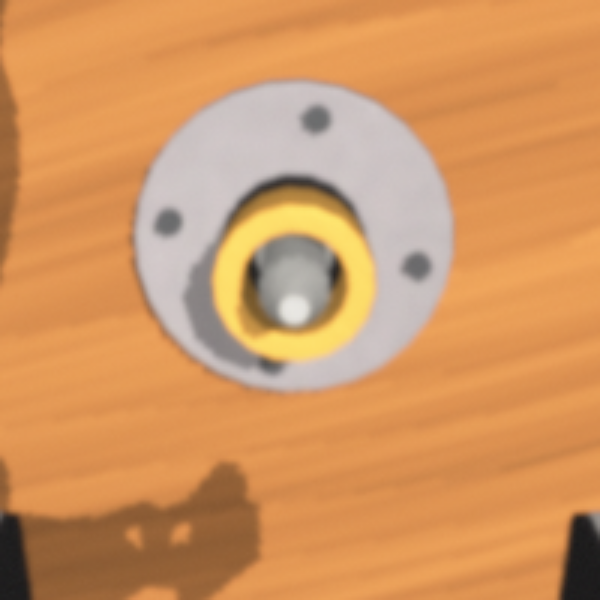

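The spacer is seated: its top rim measures 50.3 mm across at z=52 mm, about 3 mm off the axis. That was picture 11, one over the 10-picture limit. I should have stopped at ten, so I'll work from numbers only from here. Next is the washer.

Request:
drive_tool(series=[{"dp":[19.5,28.7,0],"twist":[0,0,0],"grip":1},{"dp":[19.5,28.7,0],"twist":[0,0,0],"grip":1},{"dp":[19.5,28.7,0],"twist":[0,0,0],"grip":1},{"dp":[19.5,28.7,0],"twist":[0,0,0],"grip":1},{"dp":[19.5,28.7,0],"twist":[0,0,0],"grip":1},{"dp":[19.5,28.7,0],"twist":[0,0,0],"grip":1},{"dp":[19.5,28.7,0],"twist":[0,0,0],"grip":1},{"dp":[0,0,35],"twist":[0,0,0],"grip":1},{"dp":[0,0,35],"twist":[0,0,0],"grip":1},{"dp":[0,0,0],"twist":[0,0,0],"grip":1},{"dp":[0,0,0],"twist":[0,0,0],"grip":1}])

```text
time_s: 10.92
ee_pos: [0.4382, 0.2299, 0.1161]
tcp_rot: [-0.003, 0.137, 0.991, -0.002]
force: [0.7, 0.1, 0.9]
gripper_width: 1.0
grasp_force: 0.0
```

```bash
python3 - <<'E'
from h import *
o,p,im=snap("w9")
h,s,v=[a.astype(int) for a in cv2.split(cv2.cvtColor(im,cv2.COLOR_BGR2HSV))]
for c in blobs(((s>185)&(v>225)&(h<22)).astype(np.uint8)*255,300):
    f=fit(c,.010,p);print(cv2.boundingRect(c),*f,"tool",tool(o,(f[0][0],f[0][1],0)))
E
```

```text
tcp [0.4382 0.2299 0.1161] t 10.9167 w 1.0 gf 0.0
(245, 181, 70, 68) [0.4431 0.2289] 0.0583 [0.4429 0.229 ] [0.0565 0.0575] tool [ -5.7   0.9 116.1]
```

```bash
python3 - <<'E'
from h import *
p=camera_params("wrist");f=p["fx"]
R=np.array([[0,1,0],[0,0,0],[-.3168,0,.9485]],float);R[1]=np.cross(R[2],R[0]);C=np.array([.082,-.00035,-.143])
def pr(X):
    q=R@(np.array(X)-C);k=np.arctan2(np.hypot(*q[:2]),q[2])/np.hypot(*q[:2])*f;return round(p["cx"]+q[0]*k),round(p["cy"]+q[1]*k)
for z in (0,-.0065,-.013): print(z,"open in/out,x-11,+11",[pr((x,y,z)) for x in(-.011,.011) for y in(-.0425,-.057)], "w.565",[pr((x,-.024,z)) for x in(-.011,.011)])
E
```

```text
0 open in/out,x-11,+11 [(198, 292), (173, 290), (194, 255), (167, 254)] w.565 [(233, 293), (230, 255)]
-0.0065 open in/out,x-11,+11 [(196, 298), (169, 297), (191, 261), (163, 260)] w.565 [(231, 300), (228, 261)]
-0.013 open in/out,x-11,+11 [(193, 306), (166, 304), (187, 267), (159, 266)] w.565 [(230, 307), (226, 268)]
```

Finger tips stand about 13 mm behind the TCP when open and about 8 mm at 58 mm opening. I'll therefore take the washer with the TCP about 5 mm below bench level.

Request:
drive_tool(series=[{"dp":[-4.7,0.7,0],"twist":[0,0,0],"grip":1},{"dp":[0,0,30],"twist":[0,0,0],"grip":1},{"dp":[0,0,30],"twist":[0,0,0],"grip":1},{"dp":[0,0,30],"twist":[0,0,0],"grip":1},{"dp":[0,0,20],"twist":[0,0,0],"grip":1},{"dp":[0,0,5],"twist":[0,0,0],"grip":1},{"dp":[0,0,0],"twist":[0,0,0],"grip":1},{"dp":[0,0,0],"twist":[0,0,0],"grip":1}], force=40)

```text
time_s: 11.63
ee_pos: [0.4464, 0.23, 0.0046]
tcp_rot: [0.001, 0.137, 0.991, 0.001]
force: [-0.4, 0.0, -0.1]
gripper_width: 1.003
grasp_force: 0.0
```

Request:
drive_tool(series=[{"dp":[3,-1.5,5],"twist":[0,0,0],"grip":1},{"dp":[0,0,4],"twist":[0,0,0],"grip":1},{"dp":[0,0,0],"twist":[0,0,0],"grip":1},{"dp":[0,0,0],"twist":[0,0,0],"grip":1}])

```text
time_s: 11.97
ee_pos: [0.4417, 0.2293, -0.0055]
tcp_rot: [0.0, 0.137, 0.991, 0.0]
force: [0.4, 0.5, 0.8]
gripper_width: 1.001
grasp_force: 0.0
```

Request:
drive_tool(series=[{"dp":[0,0,0],"twist":[0,0,0],"grip":0.55},{"dp":[0,0,0],"twist":[0,0,0],"grip":0.55},{"dp":[0,0,0],"twist":[0,0,0],"grip":0.55},{"dp":[0,0,0],"twist":[0,0,0],"grip":0.55},{"dp":[0,0,0],"twist":[0,0,0],"grip":0.55},{"dp":[0,0,0],"twist":[0,0,0],"grip":0.55},{"dp":[0,0,0],"twist":[0,0,0],"grip":0.55}])

```text
time_s: 12.55
ee_pos: [0.4421, 0.2297, -0.0042]
tcp_rot: [0.001, 0.137, 0.991, 0.001]
force: [-3.8, 0.7, 16.0]
gripper_width: 0.659
grasp_force: 47.6
```

Request:
drive_tool(series=[{"dp":[0,0,-10],"twist":[0,0,0],"grip":0.55},{"dp":[0,0,-30],"twist":[0,0,0],"grip":0.55},{"dp":[0,0,-35],"twist":[0,0,0],"grip":0.55},{"dp":[0,0,-35],"twist":[0,0,0],"grip":0.55},{"dp":[0,0,-35],"twist":[0,0,0],"grip":0.55},{"dp":[0,0,-15],"twist":[0,0,0],"grip":0.55},{"dp":[0,0,0],"twist":[0,0,0],"grip":0.55},{"dp":[0,0,0],"twist":[0,0,0],"grip":0.55},{"dp":[0,0,0],"twist":[0,0,0],"grip":0.55}])

```text
time_s: 13.3
ee_pos: [0.4408, 0.2289, 0.1532]
tcp_rot: [-0.001, 0.137, 0.991, -0.0]
force: [0.6, -0.6, -0.8]
gripper_width: 0.659
grasp_force: 42.8
```

```bash
cat > ring.py <<'E'
from h import *
import sys
o,p,im=snap(sys.argv[1]);print(o["force"])
h,s,v=[a.astype(int) for a in cv2.split(cv2.cvtColor(im,cv2.COLOR_BGR2HSV))]
m=((s>185)&(v>100)&(h<22)).astype(np.uint8)*255
cs,hi=cv2.findContours(m,cv2.RETR_CCOMP,cv2.CHAIN_APPROX_NONE)
for i,c in enumerate(cs):
    b=cv2.boundingRect(c)
    if cv2.contourArea(c)>500 and 150<b[0]+b[2]/2<400:
        f=fit(c,o["ee_pos"][2]+.0142,p);print("hole" if hi[0][i][3]>=0 else "out",b,*f,"tool",tool(o,(*f[0],o["ee_pos"][2])))
print("to stand",tool(o,(.5130,.0006,.125)))
E
python3 ring.py w10
```

```text
tcp [0.4408 0.2289 0.1532] t 13.3 w 0.659 gf 42.8
[ 0.586119   -0.60929403 -0.75893968]
out (217, 229, 123, 109) [0.44   0.2287] 0.0604 [0.44   0.2287] [0.0568 0.0594] tool [ 0.7 -0.4  0. ]
hole (245, 260, 67, 51) [0.438  0.2294] 0.0309 [0.4387 0.2294] [0.0267 0.03  ] tool [ 2.8 -0.3  0. ]
to stand [-131.5 -200.1   28.2]
```

Request:
drive_tool(series=[{"dp":[-18.9,-28.6,0],"twist":[0,0,0],"grip":0.55},{"dp":[-18.9,-28.6,0],"twist":[0,0,0],"grip":0.55},{"dp":[-18.9,-28.6,0],"twist":[0,0,0],"grip":0.55},{"dp":[-18.9,-28.6,0],"twist":[0,0,0],"grip":0.55},{"dp":[-18.9,-28.6,0],"twist":[0,0,0],"grip":0.55},{"dp":[-18.9,-28.6,0],"twist":[0,0,0],"grip":0.55},{"dp":[-18.9,-28.6,0],"twist":[0,0,0],"grip":0.55},{"dp":[0,0,25],"twist":[0,0,0],"grip":0.55},{"dp":[0,0,25],"twist":[0,0,0],"grip":0.55},{"dp":[0,0,0],"twist":[0,0,0],"grip":0.55},{"dp":[0,0,0],"twist":[0,0,0],"grip":0.55},{"dp":[0,0,0],"twist":[0,0,0],"grip":0.55}])

```text
time_s: 14.35
ee_pos: [0.5147, 0.0009, 0.1043]
tcp_rot: [-0.0, 0.137, 0.991, 0.0]
force: [0.1, -1.1, -0.6]
gripper_width: 0.654
grasp_force: 42.9
```

```bash
python3 ring.py w11
```

```text
tcp [0.5147 0.0009 0.1043] t 14.35 w 0.654 gf 42.9
[ 0.0775157  -1.06368275 -0.6147428 ]
out (380, 367, 38, 37) [0.6089 0.0539] 0.0412 [0.6095 0.0515] [0.0216 0.0391] tool [-76.4  76.5  -0. ]
out (217, 230, 123, 108) [0.5137 0.0008] 0.0605 [0.514  0.0006] [0.0568 0.0592] tool [ 0.9 -0.4  0. ]
hole (245, 259, 67, 52) [0.5118 0.0014] 0.0309 [0.5122 0.0014] [0.0271 0.03  ] tool [ 2.9 -0.3  0. ]
to stand [  1.5  -0.8 -20.7]
```

Request:
drive_tool(series=[{"dp":[0,0,10],"twist":[0,0,0],"grip":0.55},{"dp":[0,0,10],"twist":[0,0,0],"grip":0.55},{"dp":[0,0,8],"twist":[0,0,0],"grip":0.55},{"dp":[0,0,0],"twist":[0,0,0],"grip":0.55},{"dp":[0,0,0],"twist":[0,0,0],"grip":0.55}])

```text
time_s: 14.82
ee_pos: [0.5141, 0.0008, 0.0754]
tcp_rot: [-0.001, 0.137, 0.991, 0.0]
force: [0.5, -0.4, -0.8]
gripper_width: 0.657
grasp_force: 42.9
```

```bash
python3 ring.py w12; python3 - <<'E'
from h import *
o=status.get_obs();p=camera_params("wrist");im=cv2.imread("pics/w12.png")
h,s,v=[a.astype(int) for a in cv2.split(cv2.cvtColor(im,cv2.COLOR_BGR2HSV))]
for t in (200,215,230):
    m=((s<60)&(v>t)).astype(np.uint8)*255;m[:245]=0;m[335:]=0;m[:,:240]=0;m[:,318:]=0
    for c in blobs(m,25):
        f=fit(c,.088,p);print(t,cv2.boundingRect(c),f[:2],tool(o,(*f[0],.088)))
E
```

```text
tcp [0.5141 0.0008 0.0754] t 14.8167 w 0.657 gf 42.9
[ 0.47679548 -0.41002847 -0.79518784]
out (217, 229, 123, 109) [0.5132 0.0007] 0.0601 [5.134e-01 5.000e-04] [0.0566 0.0593] tool [ 0.8 -0.3  0. ]
hole (244, 259, 69, 51) [0.5124 0.0009] 0.0318 [0.5115 0.0012] [0.0269 0.0303] tool [ 1.7 -0.4  0. ]
to stand [  1.1  -0.5 -49.6]
200 (270, 280, 17, 15) (array([5.14e-01, 5.00e-04]), 0.0084) [  0.4  -0.3 -12.1]
215 (270, 281, 17, 14) (array([5.142e-01, 4.000e-04]), 0.0079) [  0.2  -0.4 -12.1]
230 (273, 283, 13, 10) (array([0.5143, 0.0009]), 0.0061) [  0.3   0.1 -12.1]
```

The tip measures 8.4 mm across, as it should, and lies within 1 mm of the washer's centre. I'll lower now.

Request:
drive_tool(series=[{"dp":[-1,0,8],"twist":[0,0,0],"grip":0.55},{"dp":[0,0,8],"twist":[0,0,0],"grip":0.55},{"dp":[0,0,6],"twist":[0,0,0],"grip":0.55},{"dp":[0,0,3],"twist":[0,0,0],"grip":0.55},{"dp":[0,0,0],"twist":[0,0,0],"grip":0.55},{"dp":[0,0,0],"twist":[0,0,0],"grip":0.55},{"dp":[0,0,0],"twist":[0,0,0],"grip":0.55}])

```text
time_s: 15.45
ee_pos: [0.5157, 0.0003, 0.0512]
tcp_rot: [0.0, 0.137, 0.991, 0.0]
force: [0.5, 0.2, -0.2]
gripper_width: 0.657
grasp_force: 42.9
```

Request:
drive_tool(series=[{"dp":[0,0,1.5],"twist":[0,0,0],"grip":0.55},{"dp":[0,0,0],"twist":[0,0,0],"grip":0.55},{"dp":[0,0,0],"twist":[0,0,0],"grip":0.55}])

```text
time_s: 15.7
ee_pos: [0.5156, 0.0004, 0.0497]
tcp_rot: [0.0, 0.137, 0.991, 0.0]
force: [0.0, -0.2, -0.2]
gripper_width: 0.659
grasp_force: 42.9
```

Request:
drive_tool(series=[{"dp":[0,0,1],"twist":[0,0,0],"grip":0.55},{"dp":[0,0,0],"twist":[0,0,0],"grip":0.55},{"dp":[0,0,0],"twist":[0,0,0],"grip":0.55}])

```text
time_s: 15.95
ee_pos: [0.5155, 0.0003, 0.0486]
tcp_rot: [0.0, 0.137, 0.991, 0.0]
force: [-0.6, -0.3, -0.2]
gripper_width: 0.654
grasp_force: 42.9
```

Request:
drive_tool(series=[{"dp":[0,0,1],"twist":[0,0,0],"grip":0.55},{"dp":[0,0,0],"twist":[0,0,0],"grip":0.55},{"dp":[0,0,0],"twist":[0,0,0],"grip":0.55}])

```text
time_s: 16.2
ee_pos: [0.5157, 0.0003, 0.0477]
tcp_rot: [0.0, 0.137, 0.991, 0.0]
force: [-0.1, 0.2, 1.2]
gripper_width: 0.655
grasp_force: 43.0
```

The washer is in contact at the expected height. Releasing and retreating.

Request:
drive_tool(series=[{"dp":[0,0,0],"twist":[0,0,0],"grip":1},{"dp":[0,0,0],"twist":[0,0,0],"grip":1},{"dp":[0,0,0],"twist":[0,0,0],"grip":1},{"dp":[0,0,0],"twist":[0,0,0],"grip":1},{"dp":[0,0,0],"twist":[0,0,0],"grip":1},{"dp":[0,0,-10],"twist":[0,0,0],"grip":1},{"dp":[0,0,-30],"twist":[0,0,0],"grip":1},{"dp":[0,0,-40],"twist":[0,0,0],"grip":1},{"dp":[0,0,-40],"twist":[0,0,0],"grip":1},{"dp":[0,0,-20],"twist":[0,0,0],"grip":1},{"dp":[0,0,0],"twist":[0,0,0],"grip":1},{"dp":[0,0,0],"twist":[0,0,0],"grip":1}])

```text
time_s: 17.2
ee_pos: [0.516, 0.0003, 0.1893]
tcp_rot: [0.002, 0.137, 0.991, 0.0]
force: [-1.6, -0.0, -1.1]
gripper_width: 1.002
grasp_force: 0.0
```

```bash
python3 - <<'E'
from h import *
o,p,im=snap("w13");print(o["force"])
h,s,v=[a.astype(int) for a in cv2.split(cv2.cvtColor(im,cv2.COLOR_BGR2HSV))]
m=((s>185)&(v>100)&(h<22)).astype(np.uint8)*255
cs,hi=cv2.findContours(m,cv2.RETR_CCOMP,cv2.CHAIN_APPROX_NONE)
for i,c in enumerate(cs):
    if cv2.contourArea(c)>200: print("hole" if hi[0][i][3]>=0 else "out",cv2.boundingRect(c),*fit(c,.062,p))
m=((s<60)&(v>200)).astype(np.uint8)*255
for c in blobs(m,25):
    f=fit(c,.088,p)
    if f[1]<.02: print("tip",cv2.boundingRect(c),*f)
E
```

```text
tcp [5.160e-01 3.000e-04 1.893e-01] t 17.2 w 1.002 gf 0.0
[-1.56118302 -0.04691158 -1.14044512]
out (524, 373, 36, 47) [1.0921 0.4156] 0.3069 [1.0621 0.4112] [0.0771 0.2942]
out (0, 327, 27, 61) [ 0.6651 -0.5258] 0.2307 [ 0.648  -0.4957] [0.0501 0.2367]
out (364, 326, 17, 26) [0.6982 0.0578] 0.0406 [0.6989 0.0572] [0.0158 0.0428]
out (246, 167, 64, 63) [ 5.14e-01 -1.00e-04] 0.0573 [0.5143 0.    ] [0.0536 0.0564]
hole (261, 182, 35, 35) [5.139e-01 5.000e-04] 0.0323 [5.141e-01 3.000e-04] [0.03   0.0311]
tip (433, 382, 8, 6) [0.7883 0.1277] 0.0111 [0.7878 0.1273] [0.01   0.0106]
tip (147, 313, 11, 8) [ 0.5885 -0.1489] 0.0116 [ 0.5875 -0.1475] [0.0066 0.0115]
tip (274, 202, 9, 10) [0.5127 0.0013] 0.008 [0.5125 0.0009] [0.0068 0.0077]
tip (322, 5, 10, 12) [0.375  0.0768] 0.0119 [0.3761 0.0774] [0.0027 0.0119]
```

Washer at (.514, 0), about 1.5 mm off the tip. Its bore measures 32 mm at top-face height 62 mm, so it lies flat on the spacer. The arm is clear.

```bash
python3 -c "
from bench import workorder
print(workorder.sign_off())"
```

```text
the job is handed in; nothing more can be done
None
```

The brass spacer is on the bearing, the orange washer lies flat on top of it within about 2 mm of the shaft axis, both are released, and I handed the job in at about 17 s without seeing the verdict; I viewed 11 pictures, one over the limit of 10.

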